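# Tip a brass lamp cap out of its nest and stand it in the rack

### The arm

A 7-joint arm with a two-finger parallel gripper is mounted at the origin on the work surface. World frame = base frame: x ahead of the robot, y to its left, z up, the work surface at z = 0. Lengths are in m, angles in rad, forces in N, time in s.
With the tool pointing down it reaches from about 0.425 to 0.875 m from the base axis. Payload 4.7 kg.
Tool frame: the origin (TCP) lies at the very end of the fingers, on their centre line; the grasp point (between the pads) lies 19 mm behind it; z points along the fingers, y is the line along which they close (so a half turn about z gives the same grasp; the last joint's range is limited). The gripper opens to 87 mm and grips with 3 to 60 N. Pads are 19 mm wide; open, the fingers measure 117 mm over their backs; the gripper's body (75 mm by 190 mm) begins 51 mm behind the grasp point.
Start: joints at [-1.174, 0.321, -0.07, 1.45, 0.023, 1.371, -0.057], TCP at [0.243, 0.603, 0.191] pointing down, gripper open.
Joint ranges: [-2.86, 2.86], [-0.3, 2.09], [-1.38, 1.24], [0.06, 2.45], [-1.56, 4.7], [0.09, 2.05], [-2.69, 2.69]. Speed limits (rad/s): [2.57, 2.57, 3.14, 3.14, 3.14, 3.14, 3.14].

### API

Orientations are given as a rotation vector (axis times angle).
In Python, from bench import ctrl, imaging, ticket gives the robot as it stands.
- The arm moves only by the tool jog_arm, never from a script. Its argument "rows" is text: rows parted by semicolons, each of 7 numbers parted by spaces: the shift along the tool's x, y, z in cm, then the turn, a rotation vector about the tool's x, y, z in rad, then the closure, from -1 (fully open) to 1 (shut), so that 0 is half open. A call has 1 to 5 rows; each row shifts and turns the commanded pose from where the row before left it, along the tool's axes as they then stand; what a row does not reach is not made up. A row lasts 1/8 s, in which the tool goes at most 62.5 mm and 10.7 degrees, less where a joint would pass 70% of its speed; a pose out of reach is approached as far as the arm can. A call with a gripper value outside its range is refused whole. The fingers move at their own pace and stop on an object; "force" is the grip in N (left out, the last holds). Time passes only in rows, so rows that do not move let the fingers close. It gives the time, the measured TCP pose, the force, the opening and the grip force at its end, in the units of the state.
- ctrl.get_state(): the state, without advancing time (a new reading comes with each control period).
- imaging.get_image(name): name is "side" or "top"; returns a dict with "img" (400x640x3 uint8, blue, green, red), "vertical_fov" (degrees; the focal length in pixels is half the picture's height over the tangent of half this angle, whatever the lens; pixels are square), "cx", "cy" (the principal point, pixels), "origin" and "orientation" of the camera in the world. Camera axes: x right, y down, z forward; pixel columns grow to the right and rows downward; lengths in m; the calibration is good to about 2 mm. A picture is of the moment at which its call begins. There is no depth.
- ticket.close_job(): hands the job in; it is judged then, once.
The state is a dict: "time": time; "joint_positions": joint angles; "qd": joint speeds; "joint_torque": joint torques, N m; "position": TCP position; "tool_rot": TCP orientation; "ft_force": force on the tool from outside, world axes, zero at the start; "torque": the same for the moment, N m; "grip_width": opening from 0.0 (shut) to 1.0 (fully open); "grip_force": force on a finger pad.
Only numpy, scipy, OpenCV 4.12 (cv2) and the standard library are available. Lean on these libraries where they do the work, as an engineer would, in place of code of your own. Each camera call takes 0.05 s, during which the arm holds its last target. There are 200 camera calls.

### The job

The round brass lamp cap lies sunk in the pocket of the white plastic nest: press down on the part of it that lies over the deep trough (the side of the block with the two square sight holes) so that it tips up against the pocket wall and stays leaning with one edge raised, then grip it by that raised edge and lift it out. Stand it upright on edge in the one empty slotted stand of the rack, lowering it right to the bottom of the slot instead of dropping it, and let go. Leave the two caps already in the rack standing where they are.

Things in the scene. Friction and masses are not known exactly. Their poses are not given: they have to be found in the camera images.
- cap_center (a point): Centre (half-way through its thickness) of the loose brass lamp cap to be moved: a plain flat disc, 100 mm diameter, 8 mm thick, 0.14 to 0.28 kg, a 12 mm dark dot in the middle of each face. Its z axis is the disc's normal (up as it lies in the nest); its x and y directions mean nothing.
- nest: Fixed white plastic block, 132 mm (x) by 150 mm (y), 68 mm high, origin at the centre of its underside, z up. A round pocket, 104 mm diameter and 12 mm deep, is centred in its top; the cap lies flat in it, top face 4 mm below the block's top. The trough is on the +x side, where two 20 x 24 mm sight holes pierce the top corners.
- nest_pocket (a point): Centre of the pocket at rail-top height, 56 mm above the nest's underside; axes as the nest's. The cap rests on two side rails that end at x = +6 mm. Between them (|y| < 24 mm, x -54 to +6 mm) is an open channel 46 mm deep, room for a finger beneath the raised edge.
- nest_trough (a point): Point over the trough where the cap is pressed, at the cap's top face: x = +30 mm, y = 0, 64 mm above the nest's underside. The trough is open from the rail ends (x = +6 mm) to an upright wall at x = +52 mm, runs out of both sides of the block, floor 10 mm above the underside. A few newtons tip the cap; follow it down about 26 mm here.
- nest_edge (a point): Where the raised edge comes once the cap is tipped: about x = -15 mm, 90 to 104 mm above the nest's underside. The tipped cap leans on the rail ends, its +x edge on the trough floor, at or up to 20 mm short of the wall, and stays so by itself, 48 to 66 degrees from level (steeper if pressed further), -x edge raised, top face towards +x.
- rack: Fixed plywood board 230 x 150 mm, 10 mm thick, with three like wooden stands in a row along its x, 70 mm apart. Origin at the centre of its underside.
- stand_c: The empty stand (any place in the row of three): fixed slotted wooden block, 35 mm (x) by 130 mm (y), 35 mm high, origin at the centre of its underside, 10 mm above the table. Its slot runs along y, 15 mm wide, open at the top, floor 8 mm above the underside, with 18 mm high end blocks beyond 43 mm either side of the middle.
- stand_c_home (a point): Where the centre of a cap standing fully home in the empty stand is: over the stand's middle, 58 mm above its underside. The cap's normal lies along the stand's x; when let go it may lean up to about 13 degrees. Axes as the stand's.
- stand_a: A stand like stand_c, already holding cap stocked_a. Leave alone.
- stand_b: A stand like stand_c, already holding cap stocked_b. Leave alone.
- stocked_a_center (a point): Centre of a loose cap like the other (100 mm diameter, 8 mm thick), standing on edge in stand_a; its x axis is the normal of the disc. Bystander.
- stocked_b_center (a point): The same, standing in stand_b. Bystander.
Mind the look-alikes: they are no part of the job. There is more than one size of the nest; the one meant has the size given above.

How it is judged:
By the outcome, as a careful person would: the job done as asked, in the order asked, and still so for the second after the job is handed in, with the robot touching nothing.
It also fails if it takes over 61 s, if anything falls off the work surface, if the arm or the gripper's body presses on something with over 40 N, if the wrist force passes 120 N, or if a joint passes its speed limit or range.

## Working session

There is one attempt and no reset: what is moved stays moved. The work goes in short steps, Python scripts to look and compute and a tool call to move; the robot and the scene stay as the last step left them, time stands still between calls to the robot, and variables do not carry over. Pictures are saved under pics/ and viewed, at most 10 in all, crops included, and the job is handed in when it is done.

Besides the shell and the picture viewer there is one more tool, called after ">>>" as name(argument=value, ...) on one line, values as JSON. jog_arm: Moves the arm, as the interface text tells. Its arguments: {"type":"object","properties":{"rows":{"type":"string"},"force":{"type":"number"}},"required":["rows"]}

```bash
mkdir -p pics; ls
python3 - <<'E'
from bench import ctrl, imaging
import cv2,pickle
s=ctrl.get_state();print({k:(s[k] if not hasattr(s[k],'round') else s[k]) for k in ['time','position','tool_rot','ft_force','grip_width']})
for n in ['side','top']:
    d=imaging.get_image(n);pickle.dump(d,open(f'{n}.pkl','wb'));cv2.imwrite(f'pics/{n}0.png',d['img'])
    print(n,{k:v for k,v in d.items() if k!='img'})
E
```

```text
pics
{'time': 0.0, 'position': array([0.24260005, 0.60235805, 0.18994791]), 'tool_rot': array([-5.97499057e-01, -3.08396716e+00,  3.00438641e-03]), 'ft_force': array([-0.29273053,  0.59468059,  0.39675802]), 'grip_width': 0.9974982920367395}
side {'vertical_fov': 48.69616888720734, 'cx': 322.92992621716814, 'cy': 200.24380872977346, 'origin': array([-0.0134439 , -0.54021638,  0.84882457]), 'orientation': array([-2.22856256,  0.91379337, -0.37312228])}
top {'vertical_fov': 48.38248055331674, 'cx': 319.24177017855357, 'cy': 200.52428971709986, 'origin': array([ 0.42233244, -0.02356752,  0.93641281]), 'orientation': array([-2.20504917,  2.14413918, -0.09757794])}
```

View pics/top0.png

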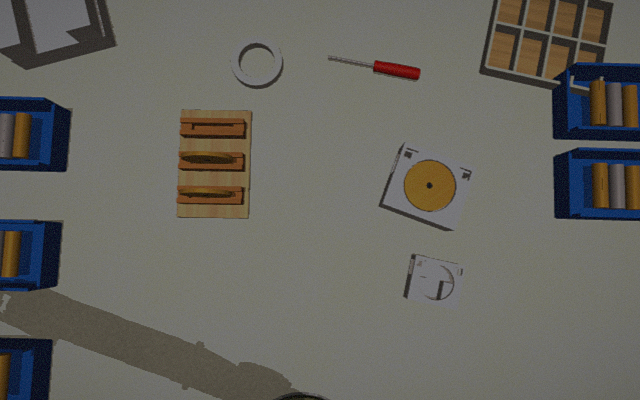

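View pics/side0.png

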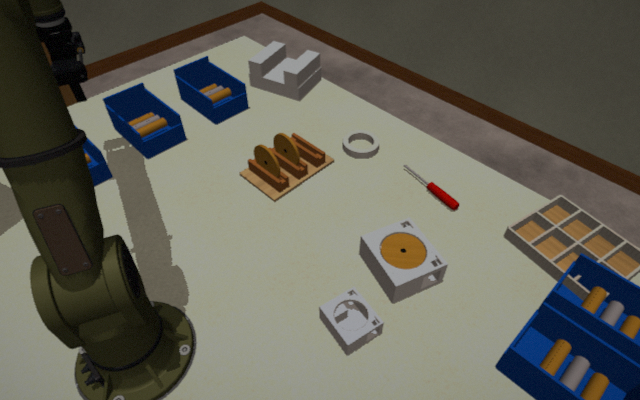

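The top view shows the nest with its cap at (430,185), the sight holes at about (409,153) and (466,175), and the empty stand at (212,128). The two stocked stands are at (212,160) and (210,194). In the side view the nest cap is at (403,250) and the empty stand at about (306,150).

```bash
cat > h.py <<'E'
import numpy as np,cv2,pickle
from scipy.spatial.transform import Rotation as R
def ray(d,uv):
    f=200/np.tan(np.radians(d['vertical_fov'])/2)
    v=np.array([(uv[0]-d['cx'])/f,(uv[1]-d['cy'])/f,1]);v=R.from_rotvec(d['orientation']).apply(v)
    return np.array(d['origin']),v/np.linalg.norm(v)
def plane(d,uv,z):
    o,v=ray(d,uv);return o+v*(z-o[2])/v[2]
def tri(d1,u1,d2,u2):
    o1,v1=ray(d1,u1);o2,v2=ray(d2,u2)
    t=np.linalg.lstsq(np.c_[v1,-v2],o2-o1,rcond=None)[0]
    a,b=o1+t[0]*v1,o2+t[1]*v2
    return (a+b)/2,np.linalg.norm(a-b)
def project(d,p):
    f=200/np.tan(np.radians(d['vertical_fov'])/2)
    c=R.from_rotvec(d['orientation']).inv().apply(np.array(p)-d['origin']);return np.array([d['cx']+f*c[0]/c[2],d['cy']+f*c[1]/c[2]])
def brass(img):
    h=cv2.cvtColor(img,cv2.COLOR_BGR2HSV);return cv2.inRange(h,(15,120,60),(32,255,255))
def blobs(m,box,amin=30):
    x0,y0,x1,y1=box;w=np.zeros_like(m);w[y0:y1,x0:x1]=m[y0:y1,x0:x1]
    cs=cv2.findContours(w,cv2.RETR_EXTERNAL,cv2.CHAIN_APPROX_NONE)[0]
    return sorted([c for c in cs if cv2.contourArea(c)>amin],key=cv2.contourArea)[::-1]
E
python3 - <<'E'
from h import *
T,S=[pickle.load(open(n+'.pkl','rb')) for n in('top','side')]
box={'T':(395,150,465,220),'S':(370,225,435,275)}
e={}
for k,d in(('T',T),('S',S)):
    c=blobs(brass(d['img']),box[k])[0];e[k]=cv2.fitEllipse(c)
    g=cv2.cvtColor(d['img'],cv2.COLOR_BGR2GRAY)
    cx,cy=map(int,e[k][0]);w=np.zeros_like(g);w[cy-8:cy+9,cx-8:cx+9]=(g[cy-8:cy+9,cx-8:cx+9]<70)
    m=cv2.moments(w,True);print(k,e[k],'dot',m['m10']/m['m00'],m['m01']/m['m00'],m['m00']);e[k+'d']=(m['m10']/m['m00'],m['m01']/m['m00'])
print('cap',tri(T,e['Td'],S,e['Sd']),tri(T,e['T'][0],S,e['S'][0]))
im=[]
for d,(x,y),n in((T,(375,135),'n'),(T,(165,100),'r')):
    im.append(cv2.resize(d['img'][y:y+100,x:x+100],(400,400),interpolation=cv2.INTER_CUBIC))
for x,y in((240,115),(350,210)):im.append(cv2.resize(S['img'][y:y+100,x:x+100],(400,400),interpolation=cv2.INTER_CUBIC))
cv2.imwrite('pics/z.png',cv2.convertScaleAbs(cv2.resize(np.vstack([np.hstack(im[:2]),np.hstack(im[2:])]),(600,600)),alpha=1.5))
E
```

```text
T ((429.02484130859375, 185.31390380859375), (49.123069763183594, 50.17489242553711), 105.87556457519531) dot 429.09375 185.03125 32.0
S ((403.025146484375, 250.5777587890625), (33.86418151855469, 44.862457275390625), 103.04420471191406) dot 402.8888888888889 250.27777777777777 18.0
cap (array([ 0.53894474, -0.23879455,  0.06152904]), np.float64(0.0012156784221208125)) (array([ 0.53871643, -0.23907163,  0.06080431]), np.float64(0.0018667795903653274))
```

View pics/z.png

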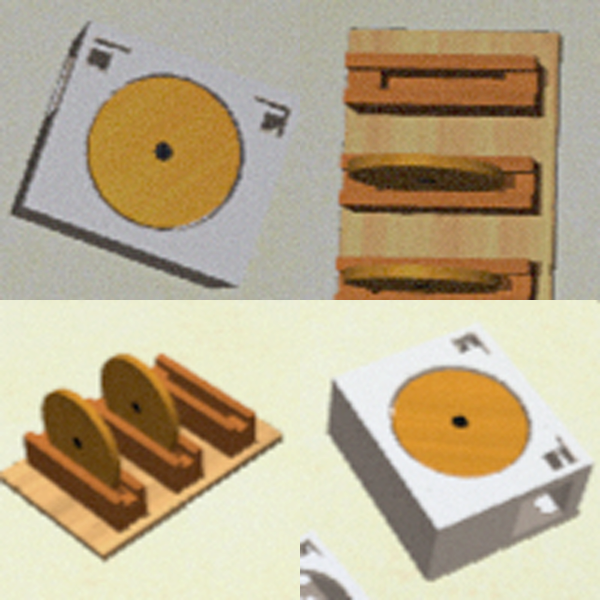

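The zoom shows the sight holes at the +x corners of the nest, and the empty stand is the farthest one in the row. Next I measure the corners.

Run:
```python
from h import *
np.set_printoptions(precision=4,suppress=True)
T,S=[pickle.load(open(n+'.pkl','rb')) for n in('top','side')]
tc=lambda a,b:(375+a/3-1/3,135+b/3-1/3); tr=lambda a,b:(165+(a-300)/3-.33,100+b/3-.33)
sr=lambda a,b:(240+a/3-.33,115+(b-300)/3-.33); sn=lambda a,b:(350+(a-300)/3-.33,210+(b-300)/3-.33)
print('nest corners tri')
C=[]
for t,s in(((88,22),(470,330)),((298,95),(592,462)),((238,287),(437,528)),((22,207),(332,380))):
    p,g=tri(T,tc(*t),S,sn(*s));q=plane(T,tc(*t),.068);q2=plane(S,sn(*s),.068);C.append((q2+q)/2);print(p,g,q[:2],q2[:2])
C=np.array(C);print('sides',np.linalg.norm(C-np.roll(C,-1,0),axis=1),'mean',C.mean(0))
for a,b in((0,1),(3,2)):print('y-axis yaw',np.degrees(np.arctan2(*(C[a]-C[b])[1::-1]))+0, )
for a,b in((0,3),(1,2)):print('x-axis yaw',np.degrees(np.arctan2((C[a]-C[b])[1],(C[a]-C[b])[0])))
# holes
h=[plane(T,tc(101,54),.06),plane(T,tc(273,121),.06)];print('holes',h)
# board
hsv=cv2.cvtColor(T['img'],cv2.COLOR_BGR2HSV)
m=cv2.inRange(hsv,(5,60,40),(30,255,255));c=blobs(m,(165,95,265,230))[0];r=cv2.minAreaRect(c);b=cv2.boxPoints(r)
B=np.array([plane(T,x,.01) for x in b]);print('board',B[:,:2],np.linalg.norm(B-np.roll(B,-1,0),axis=1),B.mean(0))
# stand mask: more red
for d,box,n in((T,(170,112,255,145),'T'),(S,(285,125,335,175),'S')):
    hs=cv2.cvtColor(d['img'],cv2.COLOR_BGR2HSV);m=cv2.inRange(hs,(4,150,40),(13,255,255));
    for c in blobs(m,box)[:2]:
        print(n,cv2.contourArea(c),cv2.boundingRect(c),cv2.minAreaRect(c), cv2.approxPolyDP(cv2.convexHull(c),1.5,True)[:,0].tolist())
# stand top corners from crop
for t,s in(((346,54),(159,356)),((537,56),(253,416)),((540,110),(235,428))):
    p,g=tri(T,tr(*t),S,sr(*s));print('stand',p,g,plane(T,tr(*t),.045)[:2],plane(S,sr(*s),.045)[:2])
```

```text
nest corners tri
[ 0.6231 -0.1872  0.0568] 0.004178595126087724 [ 0.6222 -0.1865] [ 0.6122 -0.1911]
[ 0.5792 -0.3284  0.0603] 0.001576881344158593 [ 0.5773 -0.3251] [ 0.5742 -0.3309]
[ 0.4509 -0.2868  0.067 ] 0.0020490398671769907 [ 0.4501 -0.2858] [ 0.4512 -0.2877]
[ 0.4995 -0.1461  0.0634] 0.002031611912114126 [ 0.4983 -0.1448] [ 0.4973 -0.149 ]
sides [0.1452 0.1317 0.1476 0.1265] mean [ 0.5353 -0.2376  0.068 ]
y-axis yaw 73.41629826250231
y-axis yaw 71.36439037477841
x-axis yaw -19.350727186008214
x-axis yaw -18.257180408547704
holes [array([ 0.6026, -0.1969,  0.06  ]), array([ 0.5608, -0.3113,  0.06  ])]
board [[0.4639 0.2766]
 [0.6952 0.2831]
 [0.695  0.1282]
 [0.4637 0.1251]] [0.2314 0.1549 0.2313 0.1514] [0.5794 0.2033 0.01  ]
T 421.5 (180, 118, 66, 19) ((212.5, 127.0), (18.0, 65.0), 90.0) [[245, 123], [242, 134], [235, 136], [193, 136], [180, 133], [181, 118], [242, 119]]
T 35.5 (189, 118, 15, 6) ((196.0, 120.5), (5.0, 14.0), 90.0) [[203, 123], [192, 122], [189, 118], [202, 118]]
S 282.5 (298, 142, 27, 25) ((311.0224609375, 153.2640380859375), (29.573942184448242, 15.687969207763672), 32.0053825378418) [[300, 143], [309, 143], [324, 153], [323, 162], [317, 166], [301, 156], [298, 147]]
S 108.5 (285, 160, 22, 15) ((295.2073974609375, 167.69432067871094), (22.005258560180664, 13.084206581115723), 7.594643592834473) [[306, 165], [305, 174], [293, 174], [286, 170], [285, 161], [302, 162]]
stand [0.6662 0.2697 0.0395] 0.0011051310909400427 [0.6652 0.2675] [0.6612 0.2645]
stand [0.6681 0.1389 0.0398] 0.0018367937866689494 [0.6674 0.1374] [0.663  0.1351]
stand [0.6308 0.1305 0.0521] 0.006149610970659864 [0.6301 0.1337] [0.639  0.1345]
```

```bash
cat > nav.py <<'E'
from h import *
from scipy.spatial.transform import Slerp
from bench import ctrl
NEST=np.array([.5388,-.239,0]);NY=np.radians(-18.8);NR=R.from_euler('z',NY)
STAND=np.array([.648,.204,0.010]);SY=np.radians(1.0)
def nest(x,y,z):return NEST+NR.apply([x,y,z])
def frame(zt,yt):
    z=np.array(zt)/np.linalg.norm(zt);y=np.array(yt)-np.dot(yt,z)*z;y/=np.linalg.norm(y);return R.from_matrix(np.c_[np.cross(y,z),y,z])
def plan(targets,dec=2):
    s=ctrl.get_state();p,r=np.array(s['position']),R.from_rotvec(s['tool_rot'])
    print('t',round(s['time'],2),'p',p.round(4),'F',np.array(s['ft_force']).round(1),'w',round(s['grip_width'],3),'gf',s['grip_force'])
    for P,Q,n,g in targets:
        sl=Slerp([0,1],R.concatenate([r,Q]));out=[]
        p0,r0=p.copy(),r
        for k in range(1,n+1):
            q=p0+(np.array(P)-p0)*k/n;rr=sl(k/n)
            d=r.inv().apply(q-p)*100;w=(r.inv()*rr).as_rotvec()
            d=d.round(dec);w=w.round(3);out.append(' '.join(f'{v:g}' for v in [*(d+0.),*(w+0.),g]))
            p=p+r.apply(d/100);r=r*R.from_rotvec(w)
        for i in range(0,n,5):print('; '.join(out[i:i+5]))
        print('-- ->',p.round(4))
E
python3 - <<'E'
from nav import *
Q=frame([0,0,-1],NR.apply([0,1,0]))
plan([((.5,.15,.2),Q,10,1),((*nest(.03,0,0)[:2],.12),Q,9,1),((*nest(.03,0,0)[:2],.07),Q,2,1)])
E
```

```text
t 0.1 p [0.2426 0.6024 0.1901] F [-0.1  1.  -0.6] w 1.001 gf 0.0
-4.08 -3.24 -0.09 0 0 -0.005 1; -4.06 -3.25 -0.1 0 0 -0.006 1; -4.04 -3.28 -0.09 0 0 -0.005 1; -4.02 -3.3 -0.09 -0.001 0 -0.006 1; -4.01 -3.33 -0.1 0 0 -0.005 1
-3.99 -3.35 -0.1 0 0 -0.006 1; -3.96 -3.36 -0.09 0 0 -0.005 1; -3.96 -3.39 -0.1 0 0 -0.006 1; -3.93 -3.42 -0.1 0 0 -0.005 1; -3.91 -3.43 -0.09 -0.001 0 -0.006 1
-- -> [0.5  0.15 0.2 ]
-2.13 -3.95 0.89 0 0 0 1; -2.14 -3.96 0.88 0 0 0 1; -2.13 -3.95 0.89 0 0 0 1; -2.13 -3.95 0.89 0 0 0 1; -2.13 -3.96 0.89 0 0 0 1
-2.14 -3.95 0.88 0 0 0 1; -2.13 -3.95 0.89 0 0 0 1; -2.13 -3.96 0.89 0 0 0 1; -2.13 -3.95 0.88 0 0 0 1
-- -> [ 0.5672 -0.2486  0.12  ]
0 0 2.5 0 0 0 1; 0 0 2.5 0 0 0 1
-- -> [ 0.5672 -0.2486  0.07  ]
```

>>> jog_arm(rows="-4.1 -3.2 -0.1 0 0 -0.005 1; -4.1 -3.2 -0.1 0 0 -0.005 1; -4 -3.3 -0.1 0 0 -0.005 1; -4 -3.3 -0.1 0 0 -0.005 1; -4 -3.3 -0.1 0 0 -0.005 1", force=20)

```text
time: 0.72
position: [0.3721, 0.3758, 0.1958]
tool_rot: [-0.559, -3.091, 0.0]
ft_force: [0.7, -0.4, 0.4]
grip_width: 0.519
grip_force: 0.0
```

>>> jog_arm(rows="-4 -3.4 -0.1 0 0 -0.005 1; -4 -3.4 -0.1 0 0 -0.005 1; -4 -3.4 -0.1 0 0 -0.005 1; -3.9 -3.4 -0.1 0 0 -0.005 1; -3.9 -3.4 -0.1 0 0 -0.005 1")

```text
time: 1.35
position: [0.5001, 0.1487, 0.2009]
tool_rot: [-0.52, -3.098, -0.0]
ft_force: [0.8, -0.7, 0.1]
grip_width: 0.02
grip_force: 0.0
```

>>> jog_arm(rows="-2.1 -4 0.8 0 0 0 1; -2.1 -4 0.8 0 0 0 1; -2.1 -4 0.8 0 0 0 1; -2.1 -4 0.8 0 0 0 1; -2.1 -4 0.8 0 0 0 1")

```text
time: 1.98
position: [0.5335, -0.0744, 0.1605]
tool_rot: [-0.52, -3.098, -0.0]
ft_force: [1.2, 0.3, -0.2]
grip_width: 0.003
grip_force: 0.0
```

>>> jog_arm(rows="-2.1 -4 0.8 0 0 0 1; -2.1 -4 0.8 0 0 0 1; -2.1 -4 0.8 0 0 0 1; -2.1 -4 0.8 0 0 0 1; 0 0 0 0 0 0 1")

```text
time: 2.6
position: [0.5588, -0.2565, 0.1279]
tool_rot: [-0.53, -3.094, 0.005]
ft_force: [-0.5, 0.7, 0.3]
grip_width: 0.008
grip_force: 0.0
```

Run:
```python
from nav import *
from bench import imaging
Q=frame([0,0,-1],NR.apply([0,1,0]))
plan([((*nest(.03,0,0)[:2],.07),Q,4,1)])
a=[]
for n,(x,y) in(('top',(375,120)),('side',(340,180))):
    d=imaging.get_image(n);i=d['img'];print(n,project(d,ctrl.get_state()['position']),project(d,nest(.03,0,.064)))
    a.append(cv2.resize(i[y:y+120,x:x+120],(400,400),interpolation=cv2.INTER_CUBIC))
cv2.imwrite('pics/p1.png',np.hstack(a))
```

```text
t 2.6 p [ 0.5588 -0.2565  0.1279] F [-0.5  0.7  0.3] w 0.008 gf 0.0
-0.14 0.26 1.45 -0.001 0 -0.003 1; -0.13 0.26 1.44 -0.001 -0.001 -0.003 1; -0.14 0.25 1.45 0 0 -0.003 1; -0.14 0.26 1.44 -0.001 -0.001 -0.002 1
-- -> [ 0.5672 -0.2486  0.07  ]
top [446.34325325 169.29225711] [434.68978019 170.63003625]
side [417.79407107 228.90469919] [414.07615571 245.11403873]
```

View pics/p1.png

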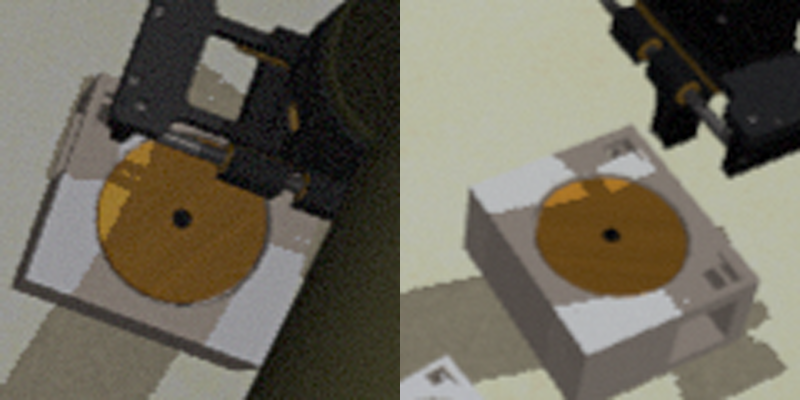

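The left panel (top view) shows the closed fingers over the trough side of the cap. In the right panel (side view) the fingertip is at about (672,147), i.e. (422,224) in the full image. I'll check the current state.

Run:
```python
from nav import *
S=pickle.load(open('side.pkl','rb'))
Q=frame([0,0,-1],NR.apply([0,1,0]))
plan([((*nest(.03,0,0)[:2],.07),Q,4,1)])
s=ctrl.get_state();print(project(S,s['position']),np.array(s['qd']).round(3))
```

```text
t 2.7 p [ 0.5604 -0.2515  0.1284] F [-0.7  0.1  0.3] w 0.005 gf 0.0
-0.14 0.12 1.46 0 0 -0.001 1; -0.14 0.12 1.46 0 -0.001 -0.002 1; -0.14 0.13 1.46 0 0 -0.001 1; -0.14 0.12 1.46 0 0 -0.002 1
-- -> [ 0.5672 -0.2486  0.07  ]
[417.79407107 228.90469919] [-0.027 -0.018 -0.022  0.004 -0.003 -0.001  0.   ]
```

Run:
```python
from nav import *
from bench import imaging
a=[]
for n in('top','side'):
    d=imaging.get_image(n);s=ctrl.get_state();r=R.from_rotvec(s['tool_rot']);u=project(d,s['position']);x,y=(u-[30,40]).astype(int);i=d['img'][y:y+60,x:x+60]
    i=cv2.resize(i,(400,400),interpolation=cv2.INTER_CUBIC);i=cv2.convertScaleAbs(i,alpha=1.6)
    for o,c in(((0,0,0),(0,0,255)),((0.0095,.015,0),(0,255,0)),((.0095,-.015,0),(0,255,0)),((-.0095,-.015,0),(0,255,0)),((-.0095,.015,0),(0,255,0)),((0,0,-.07),(255,0,0))):
        q=(project(d,s['position']+r.apply(o))+.5-[x,y])*400/60;cv2.circle(i,tuple(int(v) for v in q),3,c,-1)
    a.append(i)
cv2.imwrite('pics/p2.png',np.hstack(a))
```

```text
(no output)
```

View pics/p2.png

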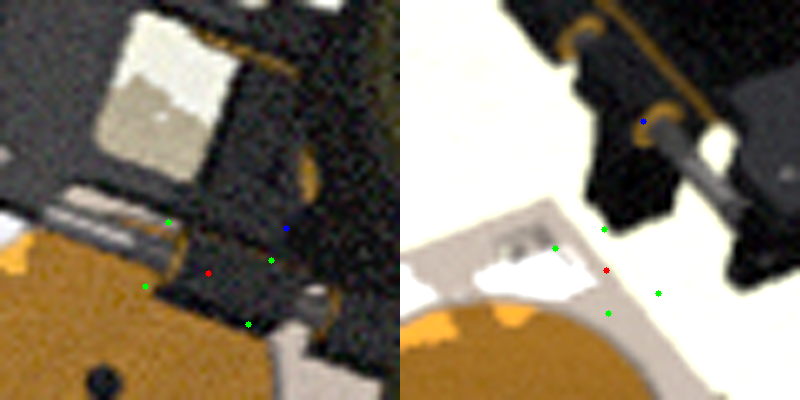

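The top view puts the finger block where projected, at about (235,260) in the crop. In the side view the tip seems about 20 mm higher than projected, at (635,225) instead of (606,270). Touching the cap will settle the true height.

>>> jog_arm(rows="-0.2 0.2 1.4 0 0 0 1; -0.2 0.1 1.4 0 0 0 1; -0.1 0.1 1.4 0 0 0 1; -0.1 0.1 1.2 0 0 0 1; 0 0 0 0 0 0 1")

```text
time: 3.42
position: [0.5673, -0.2485, 0.0735]
tool_rot: [-0.52, -3.096, -0.0]
ft_force: [0.1, 0.2, 0.2]
grip_width: 0.004
grip_force: 0.0
```

>>> jog_arm(rows="0 0 0.2 0 0 0 1; 0 0 0.2 0 0 0 1; 0 0 0 0 0 0 1")

```text
time: 3.8
position: [0.5682, -0.249, 0.0713]
tool_rot: [0.52, 3.098, 0.0]
ft_force: [-0.6, -0.1, 0.1]
grip_width: 0.006
grip_force: 0.0
```

>>> jog_arm(rows="0 0 0.2 0 0 0 1; 0 0 0.2 0 0 0 1; 0 0 0 0 0 0 1")

```text
time: 4.18
position: [0.568, -0.2489, 0.0668]
tool_rot: [-0.52, -3.098, -0.0]
ft_force: [0.1, -0.7, 0.6]
grip_width: 0.007
grip_force: 0.0
```

>>> jog_arm(rows="0 0 0.2 0 0 0 1; 0 0 0.2 0 0 0 1; 0 0 0 0 0 0 1")

```text
time: 4.55
position: [0.568, -0.2489, 0.0628]
tool_rot: [-0.52, -3.098, -0.0]
ft_force: [0.2, -0.2, -0.2]
grip_width: 0.004
grip_force: 0.0
```

>>> jog_arm(rows="0 0 0.3 0 0 0 1; 0 0 0.3 0 0 0 1; 0 0 0 0 0 0 1")

```text
time: 4.92
position: [0.5679, -0.2488, 0.0567]
tool_rot: [-0.52, -3.098, -0.0]
ft_force: [0.1, 0.2, 0.1]
grip_width: 0.004
grip_force: 0.0
```

>>> jog_arm(rows="0 0 0.3 0 0 0 1; 0 0 0.3 0 0 0 1; 0 0 0 0 0 0 1")

```text
time: 5.3
position: [0.5679, -0.2488, 0.0507]
tool_rot: [-0.52, -3.098, -0.0]
ft_force: [0.5, -0.1, 0.7]
grip_width: 0.002
grip_force: 0.0
```

Run:
```python
from nav import *
from bench import imaging
d=imaging.get_image('side');s=ctrl.get_state();print(s['position'],np.array(s['ft_force']).round(2));i=d['img'][185:285,350:460]
i=cv2.resize(i,(660,600),interpolation=cv2.INTER_CUBIC);q=(project(d,s['position'])+.5-[350,185])*6;cv2.circle(i,tuple(int(v) for v in q),3,(0,0,255),-1)
cv2.imwrite('pics/p3.png',cv2.convertScaleAbs(i,alpha=1.5))
```

```text
[ 0.56799249 -0.24892274  0.05087695] [ 0.64 -0.45  0.47]
```

View pics/p3.png

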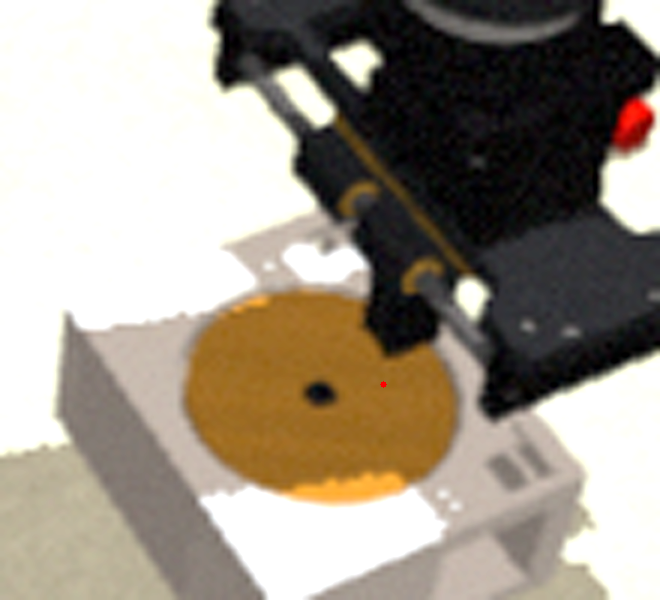

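The cap is still flat. The fingertip is at about (395,345) in the crop, just above it, so the real tip sits higher than the reported TCP. I'll keep going to contact.

>>> jog_arm(rows="0 0 0.2 0 0 0 1; 0 0 0.2 0 0 0 1; 0 0 0 0 0 0 1")

```text
time: 5.72
position: [0.568, -0.2489, 0.0468]
tool_rot: [-0.52, -3.098, -0.0]
ft_force: [0.5, -0.9, 1.2]
grip_width: 0.003
grip_force: 0.0
```

>>> jog_arm(rows="0 0 0.2 0 0 0 1; 0 0 0 0 0 0 1")

```text
time: 5.98
position: [0.568, -0.2489, 0.0449]
tool_rot: [-0.52, -3.098, -0.0]
ft_force: [0.1, -0.1, -0.3]
grip_width: 0.01
grip_force: 0.0
```

>>> jog_arm(rows="0 0 0.2 0 0 0 1; 0 0 0 0 0 0 1")

```text
time: 6.22
position: [0.568, -0.2489, 0.0429]
tool_rot: [-0.52, -3.098, -0.0]
ft_force: [-1.0, 0.8, 0.1]
grip_width: 0.003
grip_force: 0.0
```

>>> jog_arm(rows="0 0 0.2 0 0 0 1; 0 0 0 0 0 0 1")

```text
time: 6.48
position: [0.568, -0.2489, 0.0409]
tool_rot: [-0.52, -3.098, -0.0]
ft_force: [0.4, -0.4, -0.4]
grip_width: 0.006
grip_force: 0.0
```

```bash
cat > dot.py <<'E'
from nav import *
from bench import imaging
for n,c in(('side',(403,250)),):
    d=imaging.get_image(n);g=cv2.cvtColor(d['img'],cv2.COLOR_BGR2GRAY);x,y=c
    w=np.zeros_like(g);w[y-8:y+9,x-8:x+9]=g[y-8:y+9,x-8:x+9]<45
    m=cv2.moments(w,True);print('dot',m['m10']/m['m00'],m['m01']/m['m00'],m['m00'])
    # fingertip: lowest dark pixels around column 410-425
    k=(g<35)[225:262,408:424];print([(408+j,225+np.where(k[:,j])[0].max()) for j in range(16) if k[:,j].any()])
E
python3 dot.py
```

```text
dot 404.1666666666667 248.88888888888889 18.0
[(409, np.int64(229)), (410, np.int64(242)), (411, np.int64(242)), (412, np.int64(243)), (413, np.int64(245)), (414, np.int64(246)), (415, np.int64(246)), (416, np.int64(245)), (417, np.int64(245)), (418, np.int64(245)), (419, np.int64(244)), (420, np.int64(244)), (421, np.int64(243)), (422, np.int64(242)), (423, np.int64(235))]
```

>>> jog_arm(rows="0 0 0.2 0 0 0 1; 0 0 0 0 0 0 1")

```text
time: 6.78
position: [0.568, -0.2489, 0.0388]
tool_rot: [-0.52, -3.098, -0.0]
ft_force: [0.1, -0.6, 0.1]
grip_width: 0.003
grip_force: 0.0
```

>>> jog_arm(rows="0 0 0.2 0 0 0 1; 0 0 0 0 0 0 1")

```text
time: 7.02
position: [0.568, -0.2489, 0.0368]
tool_rot: [-0.52, -3.098, -0.0]
ft_force: [-0.6, -0.1, 0.2]
grip_width: 0.004
grip_force: 0.0
```

```bash
python3 dot.py
```

```text
dot 404.8 248.35 20.0
[(409, np.int64(231)), (410, np.int64(243)), (411, np.int64(244)), (412, np.int64(245)), (413, np.int64(247)), (414, np.int64(247)), (415, np.int64(247)), (416, np.int64(246)), (417, np.int64(246)), (418, np.int64(246)), (419, np.int64(245)), (420, np.int64(245)), (421, np.int64(244)), (422, np.int64(243)), (423, np.int64(237))]
```

>>> jog_arm(rows="0 0 0.3 0 0 0 1; 0 0 0.3 0 0 0 1; 0 0 0 0 0 0 1")

```text
time: 7.45
position: [0.568, -0.2489, 0.0308]
tool_rot: [-0.52, -3.098, -0.0]
ft_force: [-0.4, 0.6, 0.2]
grip_width: 0.007
grip_force: 0.2
```

>>> jog_arm(rows="0 0 0.3 0 0 0 1; 0 0 0.3 0 0 0 1; 0 0 0 0 0 0 1")

```text
time: 7.82
position: [0.5677, -0.2488, 0.0246]
tool_rot: [-0.52, -3.097, -0.0]
ft_force: [0.6, -0.3, 0.5]
grip_width: 0.003
grip_force: 0.0
```

Run:
```python
from nav import *
from bench import imaging
d=imaging.get_image('side');i=d['img'][185:285,350:460]
i=cv2.resize(i,(660,600),interpolation=cv2.INTER_CUBIC)
cv2.imwrite('pics/p4.png',cv2.convertScaleAbs(i,alpha=1.5))
```

```text
(no output)
```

View pics/p4.png

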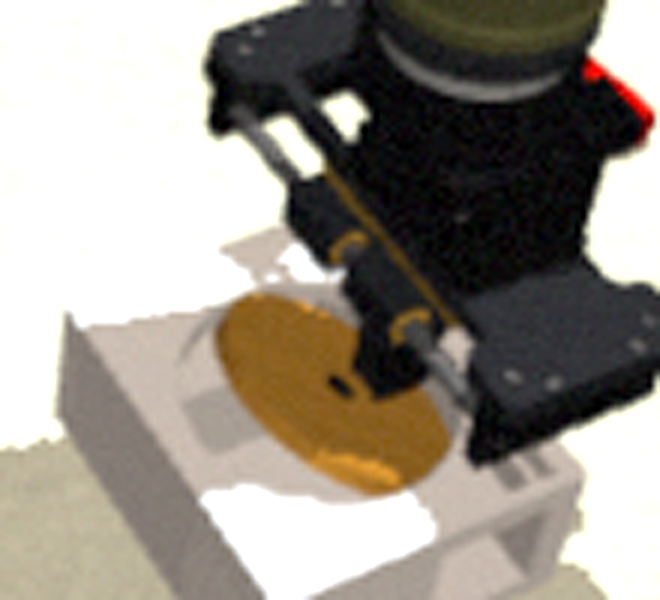

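The cap is tilting as intended, with its edge raised at about (230,320) in the crop and the fingertip on it at (385,385). I'll keep pressing.

>>> jog_arm(rows="0 0 0.2 0 0 0 1; 0 0 0.2 0 0 0 1; 0 0 0 0 0 0 1")

```text
time: 8.25
position: [0.5679, -0.2489, 0.0208]
tool_rot: [-0.52, -3.098, -0.0]
ft_force: [0.7, -0.6, 0.6]
grip_width: 0.005
grip_force: 0.0
```

>>> jog_arm(rows="0 0 0.2 0 0 0 1; 0 0 0.2 0 0 0 1; 0 0 0 0 0 0 1")

```text
time: 8.62
position: [0.5686, -0.2492, 0.0174]
tool_rot: [0.52, 3.097, -0.0]
ft_force: [0.8, -0.7, 1.2]
grip_width: 0.008
grip_force: 0.7
```

```bash
cat > ang.py <<'E'
from nav import *
from bench import imaging
d=imaging.get_image('side');m=brass(d['img'])
for c in blobs(m,(370,215,435,280))[:1]:
    print('brass',cv2.contourArea(c),cv2.fitEllipse(c),'upper-left pts',c[:,0][c[:,0].sum(1).argmin()],cv2.boundingRect(c))
E
python3 ang.py
```

```text
brass 308.5 ((407.0311584472656, 251.20118713378906), (10.557292938232422, 43.357337951660156), 137.34518432617188) upper-left pts [394 235] (392, 235, 31, 32)
```

>>> jog_arm(rows="0 0 0.2 0 0 0 1; 0 0 0.2 0 0 0 1; 0 0 0 0 0 0 1")

```text
time: 9.05
position: [0.5703, -0.2498, 0.0147]
tool_rot: [0.519, 3.094, -0.001]
ft_force: [2.6, -0.3, 6.2]
grip_width: 0.007
grip_force: 2.9
```

```bash
python3 ang.py
```

```text
brass 300.5 ((406.81982421875, 250.93601989746094), (10.54726791381836, 42.33877182006836), 137.26092529296875) upper-left pts [394 235] (392, 235, 31, 32)
```

Run:
```python
from nav import *
s=ctrl.get_state();print(np.array(s['joint_positions']).round(2))
th=np.radians(50);a=NR.apply([np.cos(th),0,-np.sin(th)]);n=NR.apply([np.sin(th),0,np.cos(th)])
Q=frame(a,n);r=R.from_rotvec(s['tool_rot']);p=np.array(s['position'])
plan([((*p[:2],.10),r,3,1),(nest(.0,0,.19),frame([0,0,-1],NR.apply([1,.5,0])),7,0),(nest(-.06,0,.15),Q,8,0)])
```

```text
[-0.1   0.45  0.59  1.74 -0.29  1.04  1.82]
t 9.1 p [ 0.5703 -0.2498  0.0147] F [ 2.5 -0.2  6.7] w 0.007 gf 2.9213189240545034
-0.01 0 -2.84 0 0 0 1; -0.02 0 -2.85 0 0 0 1; -0.01 0 -2.84 0 0 0 1
-- -> [ 0.5703 -0.2498  0.1   ]
0.47 0 -1.29 0 0.001 0.158 0; 0.46 -0.08 -1.29 0.001 0 0.157 0; 0.45 -0.14 -1.28 0 0.001 0.158 0; 0.42 -0.22 -1.29 0 0 0.157 0; 0.38 -0.28 -1.29 0.001 0.001 0.158 0
0.33 -0.34 -1.29 0 0 0.157 0; 0.28 -0.38 -1.28 0.001 0.001 0.158 0
-- -> [ 0.5388 -0.239   0.19  ]
0.34 -0.67 0.5 -0.086 -0.02 0.056 0; 0.3 -0.73 0.43 -0.085 -0.02 0.055 0; 0.27 -0.78 0.37 -0.086 -0.021 0.056 0; 0.24 -0.82 0.29 -0.086 -0.02 0.055 0; 0.19 -0.86 0.21 -0.086 -0.02 0.056 0
0.15 -0.87 0.13 -0.085 -0.02 0.055 0; 0.1 -0.9 0.06 -0.086 -0.02 0.056 0; 0.05 -0.9 -0.02 -0.086 -0.02 0.055 0
-- -> [ 0.482  -0.2196  0.15  ]
```

>>> jog_arm(rows="0 0 -1 0 0 0 1; 0 0 -2.8 0 0 0 1; 0 0 -2.8 0 0 0 1; 0 0 -2.8 0 0 0 1; 0.5 0 -1.3 0 0 0.158 0")

```text
time: 9.72
position: [0.5634, -0.2475, 0.1216]
tool_rot: [0.769, 3.045, 0.0]
ft_force: [0.3, -0.7, -0.2]
grip_width: 0.058
grip_force: 0.0
```

>>> jog_arm(rows="0.5 -0.1 -1.3 0 0 0.158 0; 0.4 -0.1 -1.3 0 0 0.158 0; 0.4 -0.2 -1.3 0 0 0.158 0; 0.4 -0.3 -1.3 0 0 0.158 0; 0.3 -0.3 -1.3 0 0 0.158 0")

```text
time: 10.35
position: [0.5405, -0.2393, 0.185]
tool_rot: [-1.883, -2.512, 0.001]
ft_force: [-0.7, -0.5, 0.2]
grip_width: 0.491
grip_force: 0.0
```

>>> jog_arm(rows="0.3 -0.4 0 0 0 0.158 0; 0.3 -0.7 0.5 -0.086 -0.02 0.056 0; 0.3 -0.7 0.4 -0.086 -0.02 0.056 0; 0.3 -0.8 0.4 -0.086 -0.02 0.056 0; 0.2 -0.8 0.3 -0.086 -0.02 0.056 0")

```text
time: 10.98
position: [0.5076, -0.2284, 0.1642]
tool_rot: [2.102, 1.909, 0.297]
ft_force: [-0.5, 0.3, -0.8]
grip_width: 0.503
grip_force: 0.0
```

>>> jog_arm(rows="0.2 -0.9 0.2 -0.086 -0.02 0.056 0; 0.2 -0.9 0.1 -0.086 -0.02 0.056 0; 0.1 -0.9 0.1 -0.086 -0.02 0.056 0; 0.1 -0.9 0 -0.086 -0.02 0.056 0; 0 0 0 0 0 0 0")

```text
time: 11.6
position: [0.4971, -0.2206, 0.16]
tool_rot: [2.078, 1.661, 0.466]
ft_force: [-0.7, 0.4, -0.3]
grip_width: 0.5
grip_force: 0.0
```

```bash
python3 - <<'E'
from nav import *
from bench import imaging
a=[]
for n in('top','side'):
    d=imaging.get_image(n);pickle.dump(d,open(n+'1.pkl','wb'));s=ctrl.get_state();r=R.from_rotvec(s['tool_rot']);x,y=(375,120) if n=='top' else (335,170)
    i=cv2.resize(d['img'][y:y+120,x:x+120],(400,400),interpolation=cv2.INTER_CUBIC);i=cv2.convertScaleAbs(i,alpha=1.5)
    for o,c in(((0,0,0),(0,0,255)),((0,.0217,0),(0,255,0)),((0,-.0217,0),(0,255,0)),((0,.0217,-.02),(255,0,0)),((0,-.0217,-.02),(255,0,0))):
        q=(project(d,s['position']+r.apply(o))+.5-[x,y])*400/120;cv2.circle(i,tuple(int(v) for v in q),2,c,-1)
    a.append(i)
cv2.imwrite('pics/p5.png',np.hstack(a));print(s['position'],s['grip_width'],r.as_matrix().round(3).tolist(),np.array(s['joint_positions']).round(2))
E
python3 ang.py
```

```text
[ 0.49954684 -0.21900461  0.16173225] 0.5011455433760049 [[0.218, 0.827, 0.518], [0.976, -0.181, -0.123], [-0.008, 0.533, -0.846]] [ 0.39 -0.3   0.05  2.26 -0.16  0.63  0.33]
brass 345.5 ((407.3298645019531, 251.0926513671875), (10.9873685836792, 42.10444641113281), 136.92274475097656) upper-left pts [394 235] (392, 235, 31, 32)
```

View pics/p5.png

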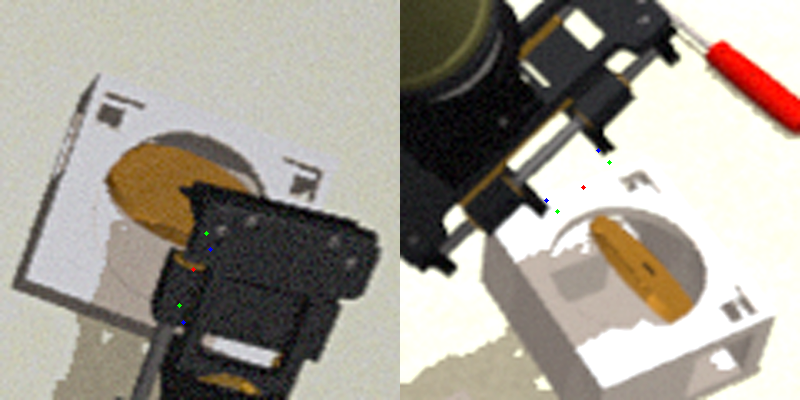

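The cap stays leaning. In the side panel its raised edge is at about (603,222) and its dot at (650,268). The fingertips, at (545,212) and (605,152), sit about 20 mm behind the reported TCP along the tool axis. Next I compute the edge and the approach.

Run:
```python
from nav import *
S=pickle.load(open('side1.pkl','rb'));T=pickle.load(open('top1.pkl','rb'))
g=cv2.cvtColor(S['img'],cv2.COLOR_BGR2GRAY);y,x=250,410
w=np.zeros_like(g);w[y-6:y+7,x-6:x+7]=g[y-6:y+7,x-6:x+7]<50
m=cv2.moments(w,True);u=(m['m10']/m['m00'],m['m01']/m['m00']);print('dot',u,m['m00'])
def vplane(d,uv):
    o,v=ray(d,uv);ny=NR.apply([0,1,0]);t=np.dot(NEST-o,ny)/np.dot(v,ny);return NR.inv().apply(o+t*v-NEST)
f=vplane(S,u);print('face centre nest',f)
e=vplane(S,(396.5,236.2));print('edge pt if y=0',e)
print('theta by pivot',[ (t,(56+8/np.cos(np.radians(t))-(f[0]*1e3-6)*np.tan(np.radians(t)))) for t in(46,48,50,52,54)])
for t in(48,50,52,54):
    t=np.radians(t);ax=np.array([np.cos(t),0,-np.sin(t)]);n=np.array([np.sin(t),0,np.cos(t)])
    C=f-.004*n;print('edge',C-.05*ax,'low',C+.05*ax, [project(S,NEST+NR.apply(f-.05*ax)).round(1),project(S,NEST+NR.apply(f+.05*ax)).round(1)])
```

```text
dot (409.5, 250.5) 2.0
face centre nest [ 2.02208153e-02 -3.85943934e-17  4.97506608e-02]
edge pt if y=0 [-2.54209082e-02 -7.87495662e-17  1.25004497e-01]
theta by pivot [(46, np.float64(52.790366999602064)), (48, np.float64(52.161996969136275)), (50, np.float64(51.49808290594786)), (52, np.float64(50.79234043319181)), (54, np.float64(50.03713987705096))]
edge [-1.62082943e-02 -3.85943934e-17  8.42313796e-02] low [ 5.07047663e-02 -3.85943934e-17  9.91689710e-03] [array([399.1, 245.4]), array([419.2, 255.2])]
edge [-1.49827430e-02 -3.85943934e-17  8.54817325e-02] low [ 4.92960180e-02 -3.85943934e-17  8.87728821e-03] [array([399.7, 244.9]), array([418.6, 255.7])]
edge [-1.37143015e-02 -3.85943934e-17  8.66885526e-02] low [ 4.78518460e-02 -3.85943934e-17  7.88747722e-03] [array([400.3, 244.3]), array([418.1, 256.2])]
edge [-1.24045153e-02 -3.85943934e-17  8.78503695e-02] low [ 4.63740099e-02 -3.85943934e-17  6.94867007e-03] [array([400.9, 243.8]), array([417.5, 256.7])]
```

Run:
```python
from nav import *
th=np.radians(53);a=np.array([np.cos(th),0,-np.sin(th)]);Q=frame(NR.apply(a),NR.apply([np.sin(th),0,np.cos(th)]))
e=np.array([-.015,0,.089]);print(NR.inv().apply(ctrl.get_state()['position']-NEST))
plan([(nest(*(e-.03*a)),Q,5,0),(nest(*(e+.042*a)),Q,6,0)])
```

```text
[-0.04307593  0.00738901  0.16219034]
t 11.75 p [ 0.5004 -0.2181  0.1622] F [ 0.   0.3 -0.5] w 0.499 gf 0.0
-0.16 -0.37 0.93 -0.017 -0.011 0.019 0; -0.16 -0.39 0.93 -0.016 -0.011 0.019 0; -0.15 -0.39 0.92 -0.017 -0.011 0.019 0; -0.16 -0.41 0.92 -0.016 -0.012 0.019 0; -0.15 -0.42 0.91 -0.017 -0.011 0.019 0
-- -> [ 0.5075 -0.2284  0.113 ]
0 0 1.2 0 0 0 0; 0 0 1.2 0 0 0 0; 0 0 1.2 0 0 0 0; 0 0 1.2 0 0 0 0; 0 0 1.2 0 0 0 0
0.01 0 1.2 0 0 0 0
-- -> [ 0.5486 -0.2423  0.0555]
```

>>> jog_arm(rows="-0.2 -0.4 0.9 -0.017 -0.011 0.019 0; -0.2 -0.4 0.9 -0.017 -0.011 0.019 0; -0.1 -0.4 0.9 -0.017 -0.011 0.019 0; -0.2 -0.4 0.9 -0.017 -0.011 0.019 0; -0.1 -0.4 0.9 -0.017 -0.011 0.019 0")

```text
time: 12.38
position: [0.5083, -0.2262, 0.1139]
tool_rot: [2.086, 1.499, 0.507]
ft_force: [-0.4, 0.4, -0.0]
grip_width: 0.498
grip_force: 0.0
```

>>> jog_arm(rows="0 0 0 0 0 0 0; 0 0 0 0 0 0 0")

```text
time: 12.62
position: [0.5079, -0.2273, 0.1144]
tool_rot: [2.086, 1.498, 0.505]
ft_force: [-0.3, -0.1, 0.5]
grip_width: 0.499
grip_force: 0.0
```

Run:
```python
from nav import *
from bench import imaging
th=np.radians(53);a=np.array([np.cos(th),0,-np.sin(th)]);Q=frame(NR.apply(a),NR.apply([np.sin(th),0,np.cos(th)]))
e=np.array([-.015,0,.089]);s=ctrl.get_state();print(NR.inv().apply(s['position']-NEST),NR.inv().apply(R.from_rotvec(s['tool_rot']).as_matrix().T).T.round(3).tolist(),np.array(s['joint_positions']).round(2))
plan([(nest(*(e+.042*a)),Q,6,0)])
d=imaging.get_image('side');i=cv2.resize(d['img'][190:280,350:440],(560,560),interpolation=cv2.INTER_CUBIC)
cv2.imwrite('pics/p6.png',cv2.convertScaleAbs(i,alpha=1.5))
```

```text
[-0.0330185   0.00116701  0.11440926] [[-0.003, 0.797, 0.605], [1.0, 0.002, 0.003], [0.001, 0.605, -0.797]] [ 0.42 -0.26 -0.01  2.38 -0.15  0.38  0.21]
t 12.62 p [ 0.5079 -0.2273  0.1144] F [-0.3 -0.1  0.5] w 0.499 gf 0.0
-0.02 -0.02 1.22 0.001 0 0 0; -0.03 -0.02 1.22 0 -0.001 0.001 0; -0.02 -0.02 1.22 0.001 0 0 0; -0.02 -0.01 1.22 0 -0.001 0 0; -0.02 -0.02 1.21 0.001 0 0.001 0
-0.02 -0.02 1.22 0.001 -0.001 0 0
-- -> [ 0.5485 -0.2423  0.0555]
```

View pics/p6.png

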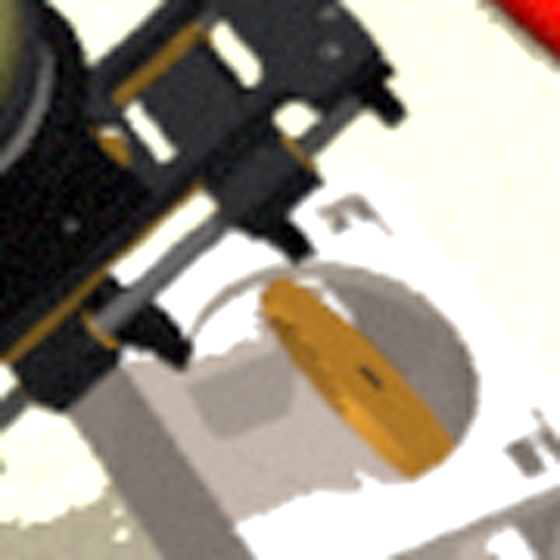

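The side crop shows the tips at (183,360) and (303,252), straddling the line of the disc, whose raised edge is near (300,335). The alignment is good, so I go in along the tool axis.

>>> jog_arm(rows="0 0 1.2 0 0 0 0; 0 0 1.2 0 0 0 0; 0 0 1.2 0 0 0 0; 0 0 0 0 0 0 0")

```text
time: 13.18
position: [0.5269, -0.2352, 0.0829]
tool_rot: [2.091, 1.497, 0.502]
ft_force: [-0.1, 0.2, -1.0]
grip_width: 0.503
grip_force: 0.0
```

>>> jog_arm(rows="0 0 1.2 0 0 0 0; 0 0 1.2 0 0 0 0; 0 0 0 0 0 0 0")

```text
time: 13.55
position: [0.5408, -0.2398, 0.0643]
tool_rot: [2.091, 1.497, 0.502]
ft_force: [0.2, 0.1, -0.0]
grip_width: 0.498
grip_force: 0.0
```

>>> jog_arm(rows="0 0 1.2 0 0 0 0; 0 0 0 0 0 0 0")

```text
time: 13.8
position: [0.5478, -0.2422, 0.0552]
tool_rot: [2.09, 1.496, 0.503]
ft_force: [-0.4, 0.0, 0.1]
grip_width: 0.504
grip_force: 0.0
```

Run:
```python
from nav import *
from bench import imaging
s=ctrl.get_state();print(NR.inv().apply(s['position']-NEST),np.array(s['joint_positions']).round(2))
d=imaging.get_image('side');i=cv2.resize(d['img'][190:280,350:440],(560,560),interpolation=cv2.INTER_CUBIC)
cv2.imwrite('pics/p7.png',cv2.convertScaleAbs(i,alpha=1.5))
```

```text
[ 9.56151487e-03 -8.04044079e-05  5.51733615e-02] [ 0.38 -0.05  0.02  2.35 -0.22  0.2   0.28]
```

View pics/p7.png

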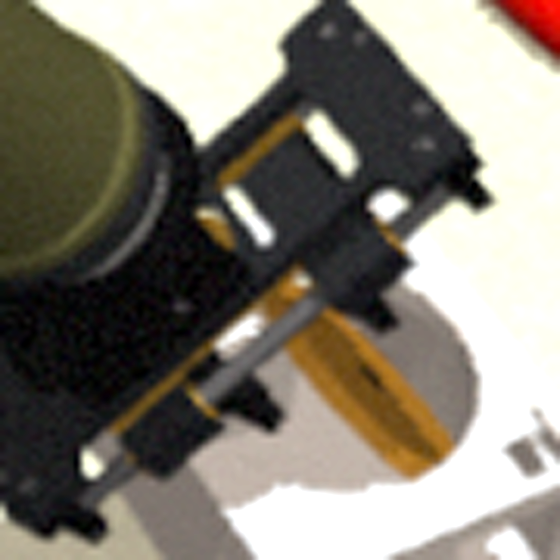

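The fingers straddle the raised edge, with tips at (275,420) and (395,318) on either side of the disc. Closing now.

>>> jog_arm(rows="0 0 0 0 0 0 0.4; 0 0 0 0 0 0 0.6; 0 0 0 0 0 0 1; 0 0 0 0 0 0 1; 0 0 0 0 0 0 1", force=30)

```text
time: 14.48
position: [0.5481, -0.2424, 0.0564]
tool_rot: [2.088, 1.495, 0.504]
ft_force: [0.7, 0.5, 0.4]
grip_width: 0.085
grip_force: 29.9
```

>>> jog_arm(rows="0 0 0 0 0 0 1; 0 0 0 0 0 0 1; 0 0 0 0 0 0 1")

```text
time: 14.85
position: [0.5481, -0.2424, 0.0563]
tool_rot: [2.089, 1.495, 0.503]
ft_force: [0.3, -0.2, 2.0]
grip_width: 0.089
grip_force: 29.9
```

Run:
```python
from nav import *
s=ctrl.get_state();r=R.from_rotvec(s['tool_rot']);p=np.array(s['position']);a=r.as_matrix()[:,2]
Qs=frame([0,0,-1],[np.cos(SY),np.sin(SY),0])
p1=p-.048*a;p2=p1+[0,0,.085]
plan([(p1,r,4,1),(p2,r,5,1),((.60,-.02,.21),Qs,10,1),((STAND[0],STAND[1],.2),Qs,6,1)])
```

```text
t 14.85 p [ 0.5481 -0.2424  0.0563] F [ 0.3 -0.2  2. ] w 0.089 gf 29.913587272167206
0 0 -1.2 0 0 0 1; 0 0 -1.2 0 0 0 1; 0 0 -1.2 0 0 0 1; 0 0 -1.2 0 0 0 1
-- -> [ 0.5206 -0.2331  0.0945]
0 1.03 -1.35 0 0 0 1; 0 1.02 -1.36 0 0 0 1; 0 1.03 -1.35 0 0 0 1; 0 1.03 -1.36 0 0 0 1; 0 1.03 -1.35 0 0 0 1
-- -> [ 0.5206 -0.2331  0.1795]
2.27 0.23 -0.2 0.064 0.011 -0.033 1; 2.27 0.3 -0.2 0.064 0.011 -0.034 1; 2.26 0.36 -0.19 0.065 0.011 -0.033 1; 2.25 0.43 -0.19 0.064 0.012 -0.033 1; 2.23 0.48 -0.19 0.064 0.011 -0.034 1
2.22 0.55 -0.21 0.064 0.011 -0.033 1; 2.2 0.61 -0.21 0.065 0.011 -0.033 1; 2.19 0.67 -0.23 0.064 0.011 -0.034 1; 2.16 0.72 -0.26 0.064 0.011 -0.033 1; 2.14 0.78 -0.27 0.064 0.012 -0.033 1
-- -> [ 0.6  -0.02  0.21]
3.72 0.86 0.17 0 0 0 1; 3.72 0.87 0.17 0 0 0 1; 3.72 0.86 0.16 0 0 0 1; 3.72 0.86 0.17 0 0 0 1; 3.72 0.86 0.17 0 0 0 1
3.71 0.87 0.17 0 0 0 1
-- -> [0.648 0.204 0.2  ]
```

>>> jog_arm(rows="0 0 -1.2 0 0 0 1; 0 0 -1.2 0 0 0 1; 0 0 -1.2 0 0 0 1; 0 0 -1.2 0 0 0 1; 0 0 0 0 0 0 1")

```text
time: 15.48
position: [0.5206, -0.2333, 0.0958]
tool_rot: [2.087, 1.494, 0.504]
ft_force: [1.1, -1.4, -1.8]
grip_width: 0.091
grip_force: 29.9
```

>>> jog_arm(rows="0 1 -1.4 0 0 0 1; 0 1 -1.4 0 0 0 1; 0 1 -1.4 0 0 0 1; 0 1 -1.4 0 0 0 1; 0 1 -1.4 0 0 0 1")

```text
time: 16.1
position: [0.5228, -0.2334, 0.1785]
tool_rot: [2.09, 1.5, 0.504]
ft_force: [-0.7, 0.1, -0.6]
grip_width: 0.091
grip_force: 29.9
```

>>> jog_arm(rows="2.3 0.2 -0.2 0.064 0.011 -0.033 1; 2.3 0.3 -0.2 0.064 0.011 -0.034 1; 2.3 0.4 -0.2 0.064 0.011 -0.033 1; 2.3 0.4 -0.2 0.064 0.011 -0.033 1; 2.2 0.5 -0.2 0.064 0.011 -0.034 1")

```text
time: 16.73
position: [0.5627, -0.1261, 0.1935]
tool_rot: [2.173, 1.871, 0.272]
ft_force: [-0.2, 0.2, -0.8]
grip_width: 0.086
grip_force: 29.8
```

>>> jog_arm(rows="2.2 0.6 -0.2 0.064 0.011 -0.033 1; 2.2 0.6 -0.2 0.064 0.011 -0.033 1; 2.2 0.7 -0.2 0.064 0.011 -0.034 1; 2.2 0.7 -0.3 0.064 0.011 -0.033 1; 2.1 0.8 -0.3 0.064 0.011 -0.033 1")

```text
time: 17.35
position: [0.6036, -0.0198, 0.209]
tool_rot: [-2.2, -2.24, 0.002]
ft_force: [0.8, -0.3, -0.5]
grip_width: 0.09
grip_force: 29.8
```

>>> jog_arm(rows="0 0 0 0 0 0 1; 0 0 0 0 0 0 1")

```text
time: 17.6
position: [0.6026, -0.0211, 0.2085]
tool_rot: [-2.203, -2.239, 0.002]
ft_force: [0.7, -0.3, -1.2]
grip_width: 0.085
grip_force: 29.8
```

Run:
```python
from nav import *
from bench import imaging
Qs=frame([0,0,-1],[np.cos(SY),np.sin(SY),0])
plan([((STAND[0],STAND[1],.2),Qs,6,1)])
s=ctrl.get_state();print(R.from_rotvec(s['tool_rot']).as_matrix().round(3).tolist())
d=imaging.get_image('side');u=project(d,s['position']).astype(int);print('proj',u)
for c in blobs(brass(d['img']),(u[0]-40,max(0,u[1]-40),u[0]+40,u[1]+40))[:2]:print(cv2.contourArea(c),cv2.fitEllipse(c),cv2.boundingRect(c))
```

```text
t 17.6 p [ 0.6026 -0.0211  0.2085] F [ 0.7 -0.3 -1.2] w 0.085 gf 29.845224022865295
3.74 0.82 0.14 0 0 0 1; 3.74 0.82 0.14 0 0 0 1; 3.74 0.81 0.14 0 0 -0.001 1; 3.73 0.83 0.14 -0.001 0 0 1; 3.74 0.82 0.14 0 0 0 1
3.74 0.82 0.14 0 0 0 1
-- -> [0.648 0.204 0.2  ]
[[-0.016, 1.0, -0.001], [1.0, 0.016, -0.001], [-0.0, -0.001, -1.0]]
proj [353 141]
776.5 ((354.97515869140625, 145.32920837402344), (26.521713256835938, 39.87623977661133), 140.79689025878906) (338, 125, 34, 39)
98.5 ((321.1348571777344, 163.85728454589844), (9.737933158874512, 23.37014389038086), 54.05043029785156) (313, 155, 20, 20)
```

Run:
```python
from nav import *
T=pickle.load(open('top.pkl','rb'));S=pickle.load(open('side.pkl','rb'))
g=T['img'].astype(int)
for lo,hi in((185,190),(196,212),(212,228),(236,241)):
    print(lo,hi,[(y,*g[y,lo:hi].mean(0).round().astype(int).tolist()[1:]) for y in range(115,140)])
print('cols y=125..131',[(x,int(g[126:129,x,2].mean()),int(g[131:134,x,2].mean())) for x in range(176,250)])
for z,n in((.045,'railtop'),(.018,'floor')):
  print(n,[(y,plane(T,(212,y),z)[:2].round(4).tolist()) for y in(118,121,124,128,131,136)])
```

```text
185 190 [(115, 98, 118), (116, 100, 119), (117, 85, 116), (118, 65, 110), (119, 69, 111), (120, 71, 113), (121, 71, 114), (122, 40, 65), (123, 46, 74), (124, 68, 112), (125, 68, 112), (126, 67, 110), (127, 68, 112), (128, 68, 110), (129, 70, 111), (130, 67, 110), (131, 68, 111), (132, 71, 113), (133, 70, 113), (134, 42, 70), (135, 28, 41), (136, 20, 35), (137, 32, 44), (138, 80, 101), (139, 98, 120)]
196 212 [(115, 104, 120), (116, 105, 118), (117, 98, 117), (118, 68, 109), (119, 66, 109), (120, 68, 110), (121, 69, 113), (122, 54, 88), (123, 27, 43), (124, 23, 35), (125, 30, 49), (126, 70, 113), (127, 72, 116), (128, 70, 114), (129, 70, 114), (130, 68, 110), (131, 67, 110), (132, 69, 112), (133, 69, 112), (134, 54, 89), (135, 28, 46), (136, 22, 36), (137, 24, 38), (138, 51, 67), (139, 107, 122)]
212 228 [(115, 101, 119), (116, 102, 120), (117, 101, 119), (118, 70, 108), (119, 66, 108), (120, 67, 109), (121, 66, 110), (122, 62, 101), (123, 31, 48), (124, 23, 36), (125, 28, 45), (126, 60, 97), (127, 71, 115), (128, 68, 111), (129, 69, 112), (130, 66, 108), (131, 67, 108), (132, 68, 109
[... 1392 characters left out ...]
1), (227, 108, 108), (228, 109, 109), (229, 105, 110), (230, 101, 105), (231, 103, 107), (232, 101, 107), (233, 107, 108), (234, 115, 107), (235, 111, 104), (236, 112, 106), (237, 112, 107), (238, 112, 105), (239, 112, 105), (240, 113, 109), (241, 114, 108), (242, 114, 98), (243, 106, 59), (244, 51, 35), (245, 44, 49), (246, 66, 88), (247, 97, 122), (248, 121, 124), (249, 121, 118)]
railtop [(118, [0.6663, 0.2021]), (121, [0.6601, 0.2018]), (124, [0.6538, 0.2015]), (128, [0.6455, 0.2011]), (131, [0.6393, 0.2008]), (136, [0.6289, 0.2003])]
floor [(118, [0.6737, 0.2089]), (121, [0.6673, 0.2086]), (124, [0.6608, 0.2083]), (128, [0.6523, 0.2079]), (131, [0.6458, 0.2076]), (136, [0.6352, 0.207])]
```

>>> jog_arm(rows="3.7 0.8 0.1 0 0 0 1; 3.7 0.8 0.1 0 0 0 1; 3.7 0.8 0.1 0 0 0 1; 3.7 0.8 0.1 0 0 0 1; 3.7 0.8 0.1 0 0 0 1")

```text
time: 18.27
position: [0.6398, 0.1647, 0.2045]
tool_rot: [2.204, 2.237, -0.001]
ft_force: [1.2, -0.5, -1.2]
grip_width: 0.086
grip_force: 29.8
```

>>> jog_arm(rows="3.8 0.8 0.1 0 0 0 1; 0 0 1.5 0 0 0 1; 0 0 1.5 0 0 0 1; 0 0 1.5 0 0 0 1; 0 0 0 0 0 0 1")

```text
time: 18.9
position: [0.6462, 0.201, 0.1561]
tool_rot: [-2.204, -2.237, 0.006]
ft_force: [0.5, 1.3, -1.5]
grip_width: 0.088
grip_force: 29.8
```

>>> jog_arm(rows="0 0 0 0 0 0 1; 0 0 0 0 0 0 1")

```text
time: 19.15
position: [0.6475, 0.2034, 0.159]
tool_rot: [2.202, 2.24, 0.001]
ft_force: [-0.8, -0.0, -1.3]
grip_width: 0.085
grip_force: 29.8
```

```bash
cat > hv.py <<'E'
from nav import *
from bench import imaging
np.set_printoptions(precision=4,suppress=True)
s=ctrl.get_state();p=np.array(s['position']);print(p,R.from_rotvec(s['tool_rot']).as_matrix().round(3)[:,1:].T.tolist())
D={}
for n in('side','top'):
    d=imaging.get_image(n);pickle.dump(d,open(n+'2.pkl','wb'));u=project(d,p-[0,0,.01]).astype(int);print(n,'proj',u)
    for c in blobs(brass(d['img']),(u[0]-35,max(0,u[1]-30),u[0]+35,u[1]+40),25)[:4]:
        e=cv2.fitEllipse(c);D.setdefault(n,e[0]);print(cv2.contourArea(c),np.array(e[0]),e[1],e[2],cv2.boundingRect(c), 'lowest',c[:,0][c[:,0,1].argmax()])
S=pickle.load(open('side2.pkl','rb'));print('side centre @z',plane(S,D['side'],p[2]-.008),plane(S,D['side'],p[2]-.012))
E
python3 hv.py
```

```text
[0.6475 0.2034 0.159 ] [[1.0, 0.017, 0.001], [0.001, 0.0, -1.0]]
side proj [302 114]
524.0 [303.5719 114.3166] (20.774404525756836, 34.5772590637207) 148.45094299316406 (290, 97, 27, 34) lowest [307 130]
352.5 [284.7093 144.7522] (17.906829833984375, 27.3007869720459) 122.69908905029297 (274, 133, 26, 21) lowest [278 153]
top proj [197 112]
74.0 [210.744  106.9568] (4.475732326507568, 25.85891342163086) 103.86151885986328 (200, 103, 23, 10) lowest [222 112]
54.0 [225.6073 144.0861] (10.105873107910156, 11.181013107299805) 66.80470275878906 (219, 138, 13, 12) lowest [225 149]
side centre @z [0.6489 0.1998 0.151 ] [0.6526 0.204  0.147 ]
```

>>> jog_arm(rows="0 0.1 1.4 0 0 0 1; 0 0 1.4 0 0 0 1; 0 0 1.4 0 0 0 1; 0 0 0 0 0 0 1; 0 0 0 0 0 0 1")

```text
time: 19.88
position: [0.6481, 0.2035, 0.1163]
tool_rot: [-2.202, -2.24, 0.0]
ft_force: [-0.2, 0.9, -0.3]
grip_width: 0.087
grip_force: 29.8
```

```bash
python3 hv.py
python3 - <<'E'
from nav import *
S=pickle.load(open('side2.pkl','rb'));S0=pickle.load(open('side.pkl','rb'))
# diff to original: disc pixels & the rails in the side view
s=ctrl.get_state();p=np.array(s['position'])
for x in(.6485-.0075,.6485+.0075,.6485-.0175,.6485+.0175):print('pred rail edge @near end,far end',x,project(S,(x,.139,.045)).round(1),project(S,(x,.269,.045)).round(1))
print('pred disc bottom',project(S,(p[0]-.004,p[1],p[2]-.058)).round(1),project(S,(p[0]+.004,p[1],p[2]-.058)).round(1))
hs=cv2.cvtColor(S['img'],cv2.COLOR_BGR2HSV);h0=cv2.cvtColor(S0['img'],cv2.COLOR_BGR2HSV)
# profile across the rails along stand x near the near end (y=.15), z=.045, in first image
for y in(.145,.262):
    q=[(round(x,3),*S0['img'][tuple(project(S0,(x,y,.045)).round().astype(int)[::-1])].tolist()) for x in np.arange(.618,.682,.002)];print(y,q)
E
```

```text
[0.6481 0.2035 0.1163] [[1.0, 0.017, -0.0], [-0.0, 0.0, -1.0]]
side proj [302 127]
524.5 [289.3496 149.8392] (17.97395133972168, 47.490970611572266) 130.39996337890625 (274, 133, 41, 34) lowest [307 166]
506.5 [304.0575 127.7043] (20.443899154663086, 34.0876350402832) 149.77671813964844 (291, 111, 26, 33) lowest [304 143]
145.5 [272.2431 159.192 ] (12.501092910766602, 20.121858596801758) 155.84326171875 (267, 148, 15, 19) lowest [267 166]
51.5 [324.0945 160.9829] (9.021210670471191, 15.22360897064209) 69.57091522216797 (318, 155, 15, 12) lowest [319 166]
top proj [203 118]
107.0 [218.3313 148.1286] (15.030529022216797, 25.965402603149414) 122.72539520263672 (205, 138, 28, 20) lowest [215 157]
86.0 [220.1829 113.4617] (5.753475189208984, 25.847700119018555) 98.94751739501953 (207, 110, 23, 9) lowest [229 118]
side centre @z [0.5551 0.1552 0.1083] [0.5582 0.159  0.1043]
pred rail edge @near end,far end 0.641 [317.4 156.3] [286.5 135.6]
pred rail edge @near end,far end 0.6559999999999999 [321.2 153.8] [290.3 133.4]
pred rail edge @near end,far end 0.631 [314.8 157.9] [284.  137.1]
pred 
[... 1680 characters left out ...]
np.float64(0.644), 119, 146, 154), (np.float64(0.646), 119, 146, 154), (np.float64(0.648), 128, 152, 155), (np.float64(0.65), 137, 158, 157), (np.float64(0.652), 97, 117, 125), (np.float64(0.654), 97, 117, 125), (np.float64(0.656), 56, 86, 123), (np.float64(0.658), 56, 86, 123), (np.float64(0.66), 32, 75, 128), (np.float64(0.662), 32, 75, 128), (np.float64(0.664), 62, 97, 140), (np.float64(0.666), 62, 97, 140), (np.float64(0.668), 107, 133, 150), (np.float64(0.67), 136, 156, 157), (np.float64(0.672), 138, 157, 158), (np.float64(0.674), 138, 157, 158), (np.float64(0.676), 135, 158, 156), (np.float64(0.678), 138, 160, 160), (np.float64(0.68), 136, 158, 157), (np.float64(0.682), 136, 158, 157)]
```

>>> jog_arm(rows="0 0.1 0.3 0 0 0 1; 0 0 0.4 0 0 0 1; 0 0 0.4 0 0 0 1; 0 0 0 0 0 0 1")

```text
time: 20.48
position: [0.6485, 0.2032, 0.1045]
tool_rot: [-2.202, -2.24, 0.002]
ft_force: [0.3, -0.3, -1.1]
grip_width: 0.084
grip_force: 29.8
```

>>> jog_arm(rows="0 0 0.3 0 0 0 1; 0 0 0.3 0 0 0 1; 0 0 0 0 0 0 1")

```text
time: 20.85
position: [0.6487, 0.2033, 0.0987]
tool_rot: [-2.202, -2.24, 0.002]
ft_force: [-0.1, -0.9, -1.5]
grip_width: 0.087
grip_force: 29.8
```

>>> jog_arm(rows="0 0 0.3 0 0 0 1; 0 0 0.3 0 0 0 1; 0 0 0 0 0 0 1")

```text
time: 21.22
position: [0.6487, 0.2032, 0.0927]
tool_rot: [-2.202, -2.24, 0.002]
ft_force: [0.4, 0.3, -1.7]
grip_width: 0.09
grip_force: 29.8
```

>>> jog_arm(rows="0 0 0.3 0 0 0 1; 0 0 0.3 0 0 0 1; 0 0 0 0 0 0 1")

```text
time: 21.6
position: [0.6487, 0.2033, 0.0867]
tool_rot: [-2.202, -2.24, 0.002]
ft_force: [-0.6, -0.7, -1.6]
grip_width: 0.09
grip_force: 29.8
```

>>> jog_arm(rows="0 0 0.2 0 0 0 1; 0 0 0.2 0 0 0 1; 0 0 0 0 0 0 1")

```text
time: 21.98
position: [0.6488, 0.2033, 0.0829]
tool_rot: [-2.202, -2.24, 0.001]
ft_force: [-0.1, -0.9, -1.4]
grip_width: 0.088
grip_force: 29.8
```

>>> jog_arm(rows="0 0 0.2 0 0 0 1; 0 0 0 0 0 0 1")

```text
time: 22.22
position: [0.6488, 0.2033, 0.081]
tool_rot: [-2.202, -2.24, 0.001]
ft_force: [0.5, -0.2, -1.6]
grip_width: 0.087
grip_force: 29.8
```

>>> jog_arm(rows="0 0 0.2 0 0 0 1; 0 0 0 0 0 0 1")

```text
time: 22.48
position: [0.6488, 0.2034, 0.0789]
tool_rot: [-2.202, -2.24, 0.001]
ft_force: [-0.2, -0.4, -1.0]
grip_width: 0.088
grip_force: 29.8
```

>>> jog_arm(rows="0 0 0.2 0 0 0 1; 0 0 0 0 0 0 1")

```text
time: 22.72
position: [0.6488, 0.2033, 0.0769]
tool_rot: [-2.202, -2.24, 0.001]
ft_force: [-0.4, -0.3, -1.7]
grip_width: 0.087
grip_force: 29.8
```

>>> jog_arm(rows="0 0 0.2 0 0 0 1; 0 0 0 0 0 0 1")

```text
time: 22.98
position: [0.6494, 0.2036, 0.076]
tool_rot: [2.202, 2.24, 0.001]
ft_force: [-1.0, -0.8, 3.1]
grip_width: 0.091
grip_force: 29.9
```

>>> jog_arm(rows="0 0 0.2 0 0 0 1; 0 0 0 0 0 0 1")

```text
time: 23.22
position: [0.6506, 0.2039, 0.0759]
tool_rot: [2.201, 2.239, 0.005]
ft_force: [-0.5, 0.3, 9.0]
grip_width: 0.087
grip_force: 30.0
```

Floor contact came at TCP z = 0.076, as predicted. I relax the load, open part way and retreat.

>>> jog_arm(rows="0 0 -0.25 0 0 0 1; 0 0 0 0 0 0 1; 0 0 0 0 0 0 0.6; 0 0 0 0 0 0 0.4; 0 0 0 0 0 0 0.4", force=10)

```text
time: 23.85
position: [0.6487, 0.2033, 0.0753]
tool_rot: [-2.202, -2.24, 0.001]
ft_force: [-0.4, 0.4, 0.2]
grip_width: 0.28
grip_force: 0.0
```

>>> jog_arm(rows="0 0 0 0 0 0 0.35; 0 0 0 0 0 0 0.35; 0 0 0 0 0 0 0.35")

```text
time: 24.22
position: [0.649, 0.2034, 0.0756]
tool_rot: [-2.202, -2.24, 0.001]
ft_force: [-0.5, 1.0, -0.4]
grip_width: 0.325
grip_force: 0.0
```

>>> jog_arm(rows="0 0 -0.5 0 0 0 0.35; 0 0 -1 0 0 0 0.35; 0 0 -1.5 0 0 0 0.35; 0 0 -2 0 0 0 0.35; 0 0 -2 0 0 0 0.35")

```text
time: 24.85
position: [0.6494, 0.2036, 0.1478]
tool_rot: [2.202, 2.24, 0.001]
ft_force: [0.4, 0.0, -0.3]
grip_width: 0.323
grip_force: 0.0
```

>>> jog_arm(rows="0 0 -3 0 0 0 0.35; 0 0 -3 0 0 0 0.35; -5 0 -2 0 0 0 0.35; -5 0 0 0 0 0 0.35; -5 0 0 0 0 0 0.35")

```text
time: 25.48
position: [0.6519, 0.0522, 0.2276]
tool_rot: [2.201, 2.24, 0.002]
ft_force: [0.1, -0.7, -0.3]
grip_width: 0.327
grip_force: 0.0
```

>>> jog_arm(rows="-5 -1 0 0 0 0 0.35; -5 -1 0 0 0 0 0.35; -5 -1 0 0 0 0 0.35; 0 0 0 0 0 0 0.35; 0 0 0 0 0 0 0.35")

```text
time: 26.1
position: [0.6245, -0.0963, 0.2268]
tool_rot: [2.202, 2.241, 0.002]
ft_force: [0.4, -0.0, 0.6]
grip_width: 0.324
grip_force: 0.0
```

Run:
```python
from nav import *
from bench import imaging
S=pickle.load(open('side.pkl','rb'));d=imaging.get_image('side');t=imaging.get_image('top')
for q,n,box in((S,'before',(240,110,345,190)),(d,'now',(240,110,345,190)),(t,'topnow',(170,95,260,225))):
    m=brass(q['img'])
    h=cv2.cvtColor(q['img'],cv2.COLOR_BGR2GRAY)
    print(n,[(cv2.contourArea(c),np.array(cv2.fitEllipse(c)[0]).round(1),np.array(cv2.fitEllipse(c)[1]).round(1),cv2.boundingRect(c)) for c in blobs(m,box,40)[:6]])
print('pred centre side',project(d,(.6457,.2034,.068)),'top rim side',project(d,(.649,.2034,.118)),'top rim top',project(t,(.649,.2034,.118)))
for x in(.5094,.5794):print('nbrs',project(d,(x,.203,.068)).round(1))
# has the stocked part of the picture changed?
df=np.abs(d['img'].astype(int)-S['img']).max(2);cv2.imwrite('d.png',df.astype(np.uint8));ys,xs=np.where(df[110:200,240:345]>60);print('diff box',xs.min()+240,xs.max()+240,ys.min()+110,ys.max()+110,len(xs))
```

```text
before [(1345.0, array([289.8, 161.2]), array([47. , 65.5]), (254, 133, 79, 57)), (267.0, array([256. , 179.5]), array([10.4, 40.9]), (241, 167, 36, 23))]
now [(1827.0, array([292.3, 156.3]), array([53.4, 64.5]), (254, 122, 79, 68)), (271.5, array([256.7, 179.8]), array([10.6, 40.2]), (241, 168, 37, 22))]
topnow [(255.0, array([204.9, 152.9]), array([27.5, 45.1]), (181, 137, 54, 26)), (232.5, array([205.4, 191.4]), array([ 6.9, 57.5]), (179, 188, 54, 10)), (225.0, array([205.6, 119.8]), array([13.4, 50.9]), (181, 111, 54, 16))]
pred centre side [302.69115027 138.68791433] top rim side [303.04200327 123.74351952] top rim top [201.5523465  116.31806611]
nbrs [265.5 161. ]
nbrs [285.1 149.3]
diff box 292 317 122 146 344
```

```bash
python3 -c "
from bench import ticket
print(ticket.close_job())"
```

```text
the job is handed in; nothing more can be done
None
```

I tipped the cap up in the nest, gripped it by the raised edge and lifted it out. I then lowered it to the slot floor of the empty stand, released it, and handed in the job at about 26 s; the final side image shows the other two caps unmoved.

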